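Nest the emptied sample cups for washing

ROBOT

A 6-joint arm with a two-finger parallel gripper is mounted at the origin on the work surface. World frame = base frame: x ahead of the robot, y to its left, z up, the work surface at z = 0. Lengths are in m, angles in rad, forces in N, time in s.
With the tool pointing down it reaches from about 0.35 to 0.975 m from the base axis. Payload 7.1 kg.
Tool frame: the origin (TCP) lies on the centre line of the jaws, within the pads' length; the fingertips stand 25 mm ahead of it and the grasp point (between the pads) lies 6 mm ahead of it; z points along the fingers, y is the direction in which the jaws open and shut (so a half turn about z gives the same grasp; the last joint's range is limited). The gripper opens to 88 mm and grips with 3 to 60 N. Pads are 20 mm wide; open, the fingers measure 115 mm over their backs; the gripper's body (75 mm by 178 mm) begins 61 mm behind the grasp point.
Start: joints at [1.204, 0.423, 1.63, -0, 1.089, -0.019], TCP at [0.213, 0.588, 0.248] pointing down, gripper open.
Joint ranges: [-3, 3], [-0.9, 2.11], [0.09, 2.58], [-1.31, 4.45], [0.11, 2.69], [-2.54, 2.54]. Speed limits (rad/s): [2.39, 2.39, 3.01, 3.14, 3.14, 3.14].

INTERFACE

Orientations are given as a unit quaternion [x, y, z, w].
In Python, from bench import bot, imaging, job_done gives the robot as it stands.
- The arm moves only by the tool step_arm, never from a script. Its arguments are lists of equal length, an entry for each row: "grip": the gripper command: -1 is fully open, 1 is shut, values between are in proportion; "offset": the shift along the world's x, y, z in units of 25 mm (1.0 is 25 mm), a list of three; "dr": the turn, a rotation vector about the world's x, y, z in units of 6 degrees (1.0 is 6 degrees), a list of three. A call has 1 to 10 rows; each row shifts and turns the commanded pose from where the row before left it; what a row does not reach is not made up. A row lasts 1/10 s, in which the tool goes at most 50 mm and 8.59 degrees, less where a joint would pass 70% of its speed; a pose out of reach is approached as far as the arm can. A call is refused whole if a number of a shift passes 1 or a number of a turn 1, either way. A call with a gripper value outside its range is refused whole. The fingers move at their own pace and stop on an object; "grip_force" is the grip in N (left out, the last holds). Time passes only in rows, so rows that do not move let the fingers close. It gives the time, the measured TCP pose, the force and the opening at its end, in the units of the state.
- bot.observe(): the state, without advancing time (a new reading comes with each control period).
- imaging.capture(name): name is "side" or "top" or "wrist"; returns the picture (480x640x3 uint8, red, green, blue); there is no depth.
- imaging.camera_model(name): a dict with "K" (3x3 intrinsics, pixels), "R" (3x3) and "t" (3): a world point X has camera coordinates R X + t. Camera axes: x right, y down, z forward; pixel columns grow to the right and rows downward; lengths in m; the calibration is good to about 2 mm. A picture is of the moment at which its call begins: read the wrist's pose just before it. camera_model takes no time and is no camera call; for the wrist camera it gives the pose at the moment of the call.
- job_done(): hands the job in, once; it reports no verdict.
The state is a dict: "t": time; "joints": joint angles; "dq": joint speeds; "joint_efforts": joint torques, N m; "tool_pos": TCP position; "ee_rot": TCP orientation; "force": force on the tool from outside, world axes, zero at the start; "wrist_torque": the same for the moment, N m; "gripper_width": finger opening in m.
Only numpy, scipy, OpenCV 4.12 (cv2) and the standard library are available. Lean on these libraries where they do the work, as an engineer would, in place of code of your own. Each camera call takes 0.05 s, during which the arm holds its last target.

TASK

The emptied sample cups go to washing as one stack. Set the purple cup fully down inside the red cup on the grey tray, then set the blue cup fully down inside the purple one, so that the stack stands upright where the red cup stood. The yellow cup still holds tubes: leave it alone.

Things in the scene. Friction and masses are not known exactly. Their poses are not given: they have to be found in the camera images.
- red_cup: Red open round plastic cup, empty, upright in a fixed grey tray (160 x 160 mm, floor 4 mm, lip 14 mm); bottom of the stack. Height 92 mm; outer diameter 38 at the foot, 53 at height 60, then a collar 61 to 62 across from height 64 up to the rim: grip here. Wall 2, mouth 58 inside, raised inner floor 32 above the underside; 50 to 100 g. Origin: centre of underside; z up the axis.
- purple_cup: Purple cup, same shape, size, mass and origin as the red cup, empty, upright on the bench; goes into the red cup. Fully down, its underside rests on the red cup's inner floor: its origin 32 mm above the red cup's, its collar wholly clear above the red rim, about 2 mm play all round.
- blue_cup: Blue cup, same shape, size, mass and origin as the red cup, empty, upright on the bench; goes into the purple cup and rests in it the same way, its origin 32 mm above the purple cup's.
- yellow_cup: Yellow cup, same shape, size and origin as the red cup, upright on the bench, in use: three capped tubes stand in it and rise to 126 mm above its underside. To be left alone.

How it is judged:
On the way, in this order (a step that is already met when the one before it is completed fails the run):
1. the purple cup sits fully down inside the red cup, let go (z of purple_cup in the frame of red_cup between 0.026 and 0.04 m and horizontal distance between purple_cup and red_cup below 0.012 m and angle between each of purple_cup, red_cup's own z axis and vertical below 0.175 rad and distance of red_cup from where it was at the start of the episode below 0.04 m and contact force between purple_cup and the fingers below 0.1 N), for 0.2 s.
2. then the blue cup sits fully down inside the purple cup, let go (z of purple_cup in the frame of red_cup between 0.026 and 0.04 m and horizontal distance between purple_cup and red_cup below 0.012 m and angle between each of purple_cup, blue_cup, red_cup's own z axis and vertical below 0.175 rad and z of blue_cup in the frame of purple_cup between 0.026 and 0.04 m and horizontal distance between blue_cup and purple_cup below 0.012 m and distance of red_cup from where it was at the start of the episode below 0.04 m and contact force between blue_cup and the fingers below 0.1 N), for 0.2 s.
At the end, for the whole second after the job is handed in: Purple nested in red, blue in purple: each origin 26 to 40 mm above the one below along its axis, within 12 mm horizontally. All three upright within 10 degrees and at rest, red within 40 mm of its start. Yellow cup upright within 10 degrees, within 30 mm of its start (z of purple_cup in the frame of red_cup between 0.026 and 0.04 m and horizontal distance between purple_cup and red_cup below 0.012 m and angle between each of purple_cup, blue_cup, red_cup, yellow_cup's own z axis and vertical below 0.175 rad and z of blue_cup in the frame of purple_cup between 0.026 and 0.04 m and horizontal distance between blue_cup and purple_cup below 0.012 m and distance of red_cup from where it was at the start of the episode below 0.04 m and linear speed of each of red_cup, purple_cup, blue_cup below 0.02 m/s and distance of yellow_cup from where it was at the start of the episode below 0.03 m); the robot touches nothing.
It fails at once if the yellow cup is shifted by more than 30 mm or tipped by more than 20 degrees (distance of yellow_cup from where it was at the start of the episode above 0.03 m or angle between yellow_cup's own z axis and vertical above 0.35 rad).
It fails at once if the red cup is tipped by more than 30 degrees (angle between red_cup's own z axis and vertical above 0.52 rad).
It also fails if it takes over 51 s, if anything falls off the work surface, if the arm or the gripper's body presses on something with over 40 N, if the wrist force passes 120 N, or if a joint passes its speed limit or range.

## Working session

There is one attempt and no reset: what is moved stays moved. The work goes in short steps, Python scripts to look and compute and a tool call to move; the robot and the scene stay as the last step left them, time stands still between calls to the robot, and variables do not carry over. Pictures are saved under pics/ and viewed, and the job is handed in when it is done.

Besides the shell and the picture viewer there is one more tool, called after "Call:" in YAML: its name, and indented under it one key for each argument. step_arm: Moves the arm, as the interface text tells. Its arguments: {"type":"object","properties":{"grip":{"type":"array","items":{"type":"number"}},"offset":{"type":"array","items":{"type":"array","items":{"type":"number"}}},"dr":{"type":"array","items":{"type":"array","items":{"type":"number"}}},"grip_force":{"type":"number"}},"required":["grip","offset","dr"]}

```bash
mkdir -p pics
python3 - <<'E'
from bench import bot, imaging
import cv2
s=bot.observe();print(s)
for n in("top","side"):
    im=imaging.capture(n);cv2.imwrite(f"pics/{n}0.png",im[:,:,::-1])
    print(imaging.camera_model(n))
E
```

```text
{'t': 0.0, 'joints': array([ 1.20399520e+00,  4.23833948e-01,  1.63068931e+00, -7.85372599e-06,
        1.08862077e+00, -1.90209158e-02]), 'dq': array([-1.01108021e-03,  5.10090811e-05, -5.67961132e-06,  3.83078187e-04,
        7.40866790e-04,  6.99338965e-04]), 'joint_efforts': array([-8.11657610e-04, -5.44624186e+01, -2.73656899e+01,  6.44268561e-02,
        2.28786038e-02, -1.03885163e-04]), 'tool_pos': array([0.21280855, 0.58709452, 0.24690626]), 'ee_rot': array([ 1.73013239e-01,  9.84919193e-01, -7.61964431e-04, -1.45298834e-04]), 'force': array([-0.39876115,  0.28019473, -0.07216501]), 'wrist_torque': array([-0.03269191, -0.06802384,  0.03005268]), 'gripper_width': 0.08741782758706194}
{'K': array([[507.82376094,   0.        , 315.99661032],
       [  0.        , 507.82376094, 239.86227306],
       [  0.        ,   0.        ,   1.        ]]), 'R': array([[-0.00828472, -0.99979105,  0.01868739],
       [-0.99440487,  0.00626909, -0.10544978],
       [ 0.1053106 , -0.01945645, -0.99424903]]), 't': array([-0.00666016,  0.54872746,  1.01872394])}
{'K': array([[472.21477358,   0.        , 315.79503338],
       [  0.        , 472.21477358, 235.66813807],
       [  0.        ,   0.        ,   1.        ]]), 'R': array([[ 0.6871504 , -0.72639731, -0.01308716],
       [-0.40342905, -0.36652703, -0.83839307],
       [ 0.60420968,  0.58138187, -0.54490897]]), 't': array([-0.40589448,  0.27875124,  0.4861359 ])}
```

View pics/top0.png

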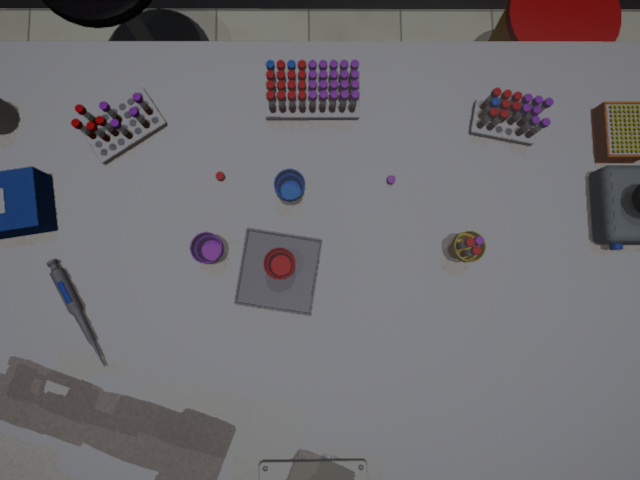

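View pics/side0.png

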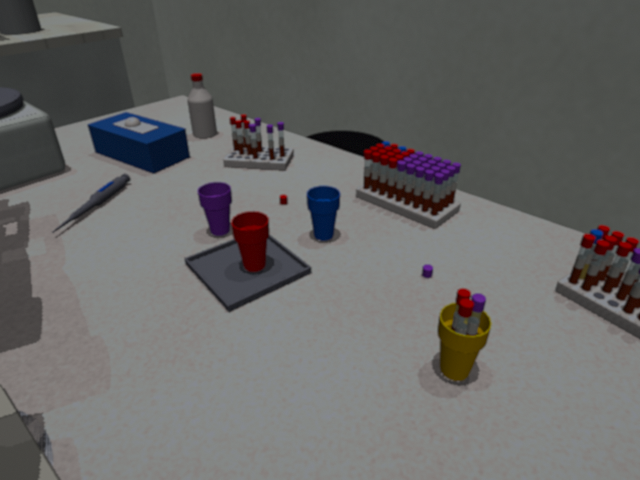

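Top view: purple rim near (208,248), blue near (290,185), red near (280,264), yellow near (468,247). I'll enlarge these and overlay rim fits.

```bash
cat > h.py <<'E'
import numpy as np,cv2
from bench import bot, imaging
def proj(cm,P):
    P=np.atleast_2d(P);c=P@np.array(cm["R"]).T+np.array(cm["t"]);p=c@np.array(cm["K"]).T
    return p[:,:2]/p[:,2:]
def ray(cm,uv,z):
    R=np.array(cm["R"]);t=np.array(cm["t"]);C=-R.T@t
    d=R.T@np.linalg.inv(cm["K"])@np.array([uv[0],uv[1],1.]);return C+d*(z-C[2])/d[2]
def ring(c,r,z,n=72):
    a=np.linspace(0,2*np.pi,n,endpoint=False)
    return np.c_[c[0]+r*np.cos(a),c[1]+r*np.sin(a),np.full(n,z)]
# hue silhouettes
def cupmask(im,name):
    h=cv2.cvtColor(im,cv2.COLOR_RGB2HSV);H,S,V=cv2.split(h)
    lo={'purple':(125,155),'blue':(100,122),'yellow':(18,35)}
    if name=='red': m=((H<8)|(H>172))
    else: m=(H>=lo[name][0])&(H<=lo[name][1])
    return (m&(S>110)&(V>30)).astype(np.uint8)
def outline(cm,c,z0,tilt=None):
    P=np.vstack([ring(c,.019,z0),ring(c,.0265,z0+.06),ring(c,.0305,z0+.064),ring(c,.031,z0+.092)])
    return cv2.convexHull(proj(cm,P).astype(np.float32))
def fit(ims,cms,name,c0,z0):
    # max IoU of silhouette against convex-hull model, over the cameras given
    from scipy.optimize import minimize
    wins=[];
    for im,cm in zip(ims,cms):
        o=outline(cm,c0,z0)[:,0];a=np.floor(o.min(0)-12).astype(int);b=np.ceil(o.max(0)+12).astype(int)
        a=np.maximum(a,0)
        m=cupmask(im,name)[a[1]:b[1],a[0]:b[0]]
        n,l,st,_=cv2.connectedComponentsWithStats(m)
        k=1+np.argmax(st[1:,4]);cs,_=cv2.findContours((l==k).astype(np.uint8),0,2)
        hull=cv2.convexHull(np.vstack(cs));M=np.zeros((m.shape[0]*8,m.shape[1]*8),np.uint8)
        cv2.fillConvexPoly(M,(hull*8+4).astype(np.int32),1);M=cv2.dilate(M,np.ones((9,9)));wins.append((a,M,cm))
    def cost(c):
        s=0
        for a,M,cm in wins:
            o=outline(cm,c,z0)[:,0]-a;Q=np.zeros_like(M);cv2.fillConvexPoly(Q,np.round((o+.5)*8).astype(np.int32),1)
            s+=1-(Q&M).sum()/(Q|M).sum()
        return s
    r=minimize(cost,c0,method='Nelder-Mead',options=dict(initial_simplex=[c0,[c0[0]+.006,c0[1]],[c0[0],c0[1]+.006]],xatol=1e-4))
    return r.x,r.fun
E
python3 - <<'E'
from h import *
T=cv2.imread('pics/top0.png')[:,:,::-1];S=cv2.imread('pics/side0.png')[:,:,::-1]
ct,cs=imaging.camera_model('top'),imaging.camera_model('side')
for n,uv,z in(('purple',(208,247),0),('blue',(290,184),0),('red',(280,263),.004),('yellow',(468,247),0)):
    c0=ray(ct,uv,z+.092)[:2]
    print(n,c0,'top',fit([T],[ct],n,c0,z),'side',fit([S],[cs],n,c0,z),'both',fit([T,S],[ct,cs],n,c0,z))
def vis(im,cm,box,fn):
    x,y,w,h=box;k=800//w;o=cv2.resize(im[y:y+h,x:x+w,::-1],None,fx=k,fy=k,interpolation=2).copy()
    for n,uv,z in(('purple',(208,247),0),('blue',(290,184),0),('red',(280,263),.004),('yellow',(468,247),0)):
        c=fit([T,S],[ct,cs],n,ray(ct,uv,z+.092)[:2],z)[0]
        for r,zz in((.031,z+.092),(.019,z)):
            p=(proj(cm,ring(c,r,zz))-[x,y]+.5)*k;cv2.polylines(o,[p.round().astype(np.int32)],True,(0,255,0),1)
    cv2.imwrite(fn,o)
vis(T,ct,(180,160,150,110),'pics/t1.png');vis(S,cs,(180,160,180,125),'pics/s1.png')
E
```

```text
purple [0.52947341 0.19894375] top (array([0.52652614, 0.19663222]), np.float64(0.23887683607781773)) side (array([0.53221237, 0.20239871]), np.float64(0.09437477233699332)) both (array([0.5296916, 0.2032512]), np.float64(0.33951476245081746))
blue [0.65240265 0.04060741] top (array([0.65308104, 0.04237849]), np.float64(0.08393801614549501)) side (array([0.6552728 , 0.04220844]), np.float64(0.06546335380873047)) both (array([0.65457181, 0.04247319]), np.float64(0.15515223804542977))
red [0.49736392 0.06010127] top (array([0.49716741, 0.06184766]), np.float64(0.031169268785802506)) side (array([0.49862196, 0.06013926]), np.float64(0.033607380184006885)) both (array([0.49808169, 0.06150161]), np.float64(0.10603803524144406))
yellow [ 0.52616089 -0.30527551] top (array([ 0.51397032, -0.29143981]), np.float64(0.7460773407275807)) side (array([ 0.53119746, -0.30917489]), np.float64(0.0565927024705325)) both (array([ 0.53009768, -0.30933607]), np.float64(0.8120851661016042))
```

View pics/t1.png

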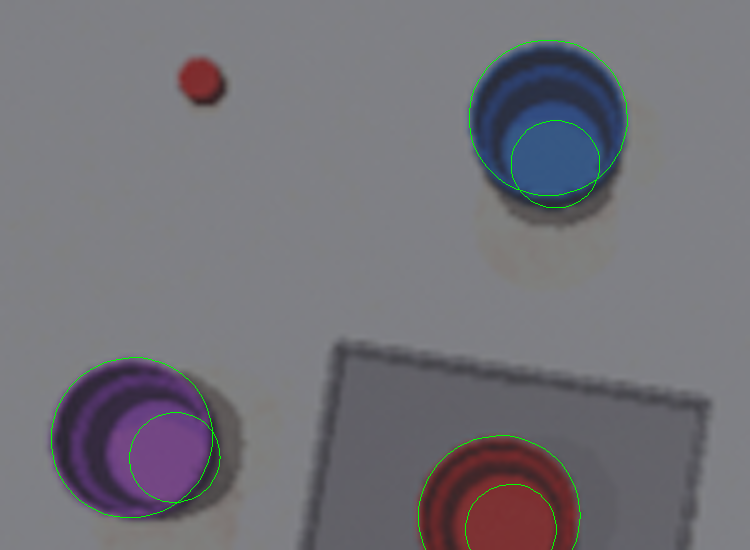

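View pics/s1.png

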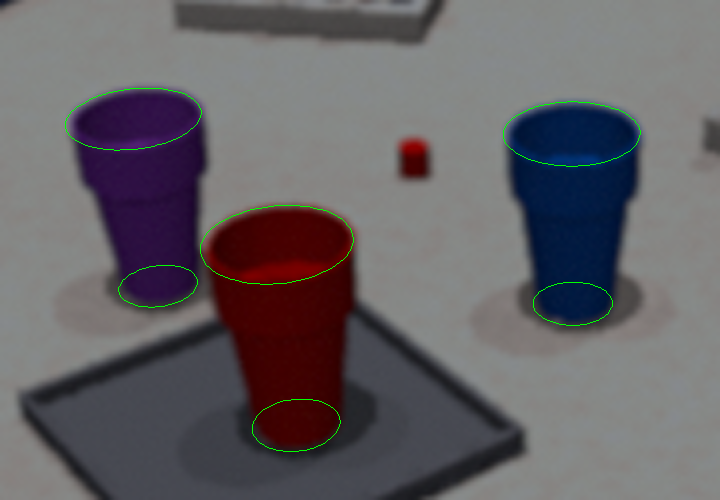

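Both overlays sit on the rims within about a pixel: purple ≈ (0.5295, 0.201), blue ≈ (0.653, 0.042) and red ≈ (0.4975, 0.061). I'll move above purple, keeping the yaw since the neighbours are clear of the jaws.

Call:
step_arm:
  grip: [-1,-1,-1,-1,-1,-1,-1,-1]
  offset:
    - [0.79,-0.965,0]
    - [0.79,-0.965,0]
    - [0.79,-0.965,0]
    - [0.79,-0.965,0]
    - [0.79,-0.965,0]
    - [0.79,-0.965,0]
    - [0.79,-0.965,0]
    - [0.79,-0.965,0]
  dr:
    - [0,0,0]
    - [0,0,0]
    - [0,0,0]
    - [0,0,0]
    - [0,0,0]
    - [0,0,0]
    - [0,0,0]
    - [0,0,0]
  grip_force: 12

```text
t: 0.9
tool_pos: [0.3715, 0.3934, 0.2474]
ee_rot: [0.173, 0.985, -0.0, -0.0]
force: [0.5, -0.0, 0.3]
gripper_width: 0.0876
```

Call:
step_arm:
  grip: [-1,-1,-1,-1,-1,-1,-1,-1,-1]
  offset:
    - [0.79,-0.965,0]
    - [0.79,-0.965,0]
    - [0.79,-0.965,0]
    - [0.79,-0.965,0]
    - [0.79,-0.965,0]
    - [0.79,-0.965,0]
    - [0.79,-0.965,0]
    - [0.79,-0.965,0]
    - [0,0,0]
  dr:
    - [0,0,0]
    - [0,0,0]
    - [0,0,0]
    - [0,0,0]
    - [0,0,0]
    - [0,0,0]
    - [0,0,0]
    - [0,0,0]
    - [0,0,0]

```text
t: 1.8
tool_pos: [0.5307, 0.1992, 0.2474]
ee_rot: [0.175, 0.985, -0.0, 0.0]
force: [-0.3, 0.4, -0.2]
gripper_width: 0.088
```

Run:
```python
from h import *
s=bot.observe();print(s['t'],s['tool_pos'],s['ee_rot'],s['joints'])
cm=imaging.camera_model('wrist');im=imaging.capture('wrist')
o=im[:,:,::-1].copy()
for c,z,col in(((.5295,.201),0,(0,255,0)),((.4975,.061),.004,(0,255,255))):
    for r,zz in((.031,.092),(.019,0)):
        cv2.polylines(o,[proj(cm,ring(c,r,zz+z)).round().astype(np.int32)],True,col,1)
cv2.imwrite('pics/w1.png',o);print(cm)
```

```text
1.8 [0.53074476 0.19919368 0.24739865] [ 1.74529032e-01  9.84651958e-01 -2.58281003e-04  2.68443771e-04] [ 3.38407520e-01  3.38671083e-01  1.76073099e+00 -8.26667578e-04
  1.04197708e+00 -8.81116916e-01]
{'K': array([[386.52262794,   0.        , 317.17278168],
       [  0.        , 386.52262794, 242.4108483 ],
       [  0.        ,   0.        ,   1.        ]]), 'R': array([[ 3.44529539e-01,  9.38775372e-01, -4.44995593e-04],
       [ 8.99254631e-01, -3.29889308e-01,  2.87252770e-01],
       [ 2.69519026e-01, -9.93672288e-02, -9.57854711e-01]]), 't': array([-0.36886665, -0.44608924,  0.26828039])}
```

View pics/w1.png

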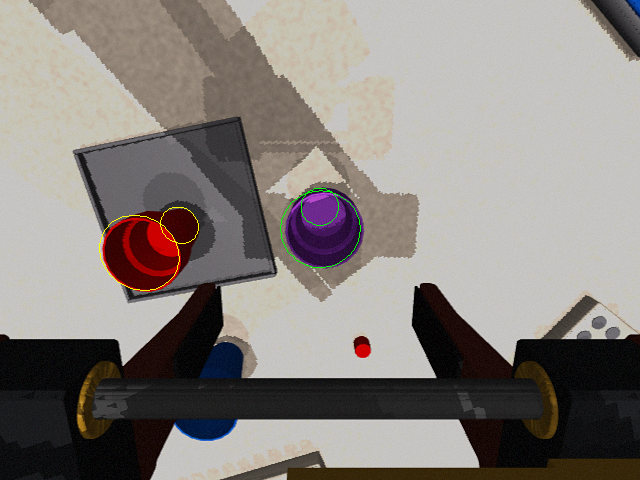

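```bash
python3 -c "
import cv2
a=cv2.imread('pics/w1.png')[180:310,90:380];cv2.imwrite('pics/w1z.png',cv2.resize(a[:, :],(800,359),interpolation=2))"
```

```text
(no output)
```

View pics/w1z.png

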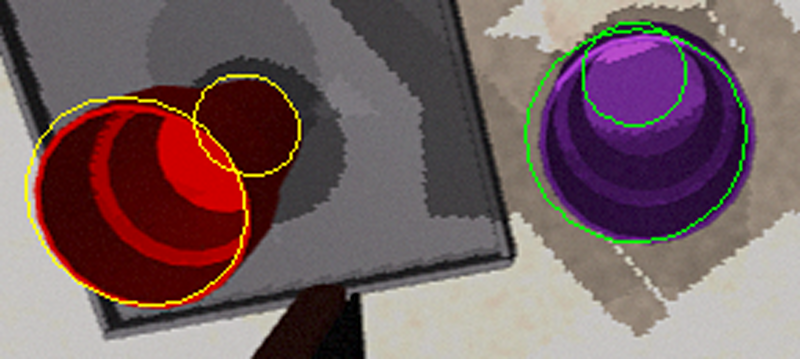

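Relative to the model, the purple rim sits about 4 px right of the overlay (near x=283..363 px), and red sits about 1.6 px right. Purple is therefore about (0.530, 0.203). I'll correct by +3.5 mm in y and descend so the fingertips are at cup height 68 mm.

Call:
step_arm:
  grip: [-1,-1,-1,-1,-1,-1,-1,-1,-1,-1]
  offset:
    - [-0.03,0.15,-0.4]
    - [0,0,-0.8]
    - [0,0,-0.8]
    - [0,0,-0.8]
    - [0,0,-0.8]
    - [0,0,-0.8]
    - [0,0,-0.8]
    - [0,0,-0.6]
    - [0,0,-0.35]
    - [0,0,0]
  dr:
    - [0,0,0]
    - [0,0,0]
    - [0,0,0]
    - [0,0,0]
    - [0,0,0]
    - [0,0,0]
    - [0,0,0]
    - [0,0,0]
    - [0,0,0]
    - [0,0,0]

```text
t: 2.85
tool_pos: [0.5271, 0.2056, 0.0927]
ee_rot: [0.173, 0.985, -0.001, -0.001]
force: [-0.1, -0.1, 0.7]
gripper_width: 0.0878
```

Run:
```python
from h import *
s=bot.observe();print(s['t'],s['tool_pos'],s['force'])
for n in('wrist','side'):
  im=imaging.capture(n)
  cv2.imwrite(f'pics/{n}2.png',im[:,:,::-1])
```

```text
2.85 [0.52714408 0.2056162  0.09266784] [-0.05753034 -0.08813557  0.73419098]
```

View pics/wrist2.png

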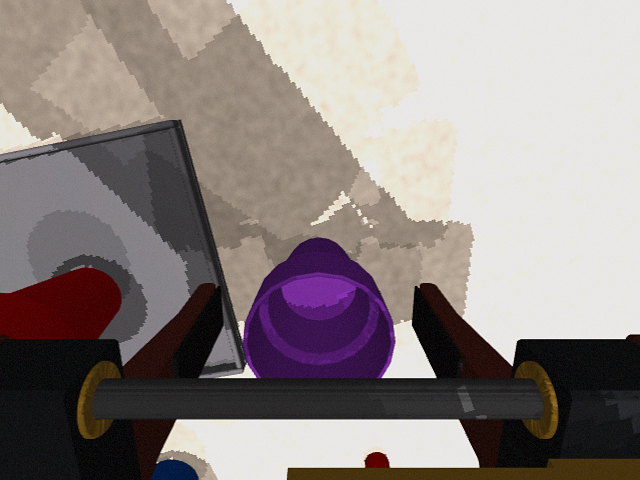

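View pics/side2.png

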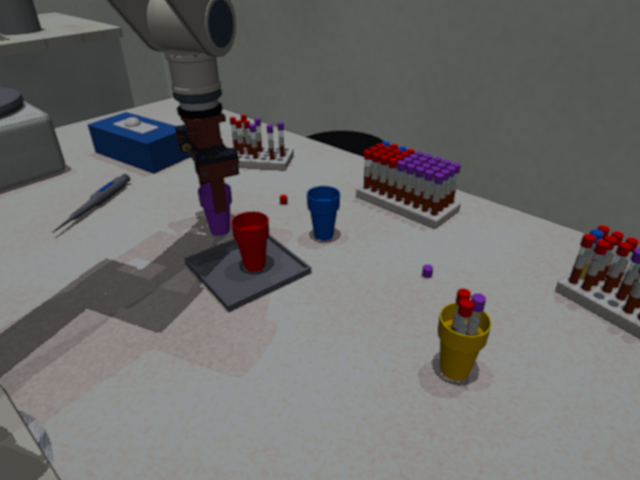

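```bash
cat >> h.py <<'E'
def rimfit(cm,pts,z,r=.031):
    # pts: pixels on outer rim edge -> world centre
    from scipy.optimize import least_squares
    W=np.array([ray(cm,p,z)[:2] for p in pts])
    f=lambda c:np.hypot(*(W-c[:2]).T)-r
    s=least_squares(f,W.mean(0));return s.x,f(s.x)*1e3
E
python3 - <<'E'
from h import *
cm=imaging.camera_model('wrist');T=[bot.observe()['tool_pos'] for _ in range(5)];print(np.std(T,0),np.mean(T,0))
pts=[(245,335),(394,335),(320,273),(265,292),(374,290)]
for z in(.088,.092,.096):print(z,rimfit(cm,pts,z))
a=cv2.imread('pics/wrist2.png')[230:390,230:410];cv2.imwrite('pics/w2z.png',cv2.resize(a,None,fx=4,fy=4,interpolation=2))
E
```

```text
[0. 0. 0.] [0.52834573 0.20569899 0.0941966 ]
0.088 (array([0.53472578, 0.20361447]), array([ 0.39160097,  0.13973976, -0.72176495,  0.28509703,  0.65845354]))
0.092 (array([0.53350124, 0.2040296 ]), array([-0.36894021, -0.62047084, -0.46306045,  0.2039905 ,  0.58245059]))
0.096 (array([0.53231118, 0.20443188]), array([-1.08278995, -1.33296225, -0.16756164,  0.16940399,  0.55294813]))
```

View pics/w2z.png

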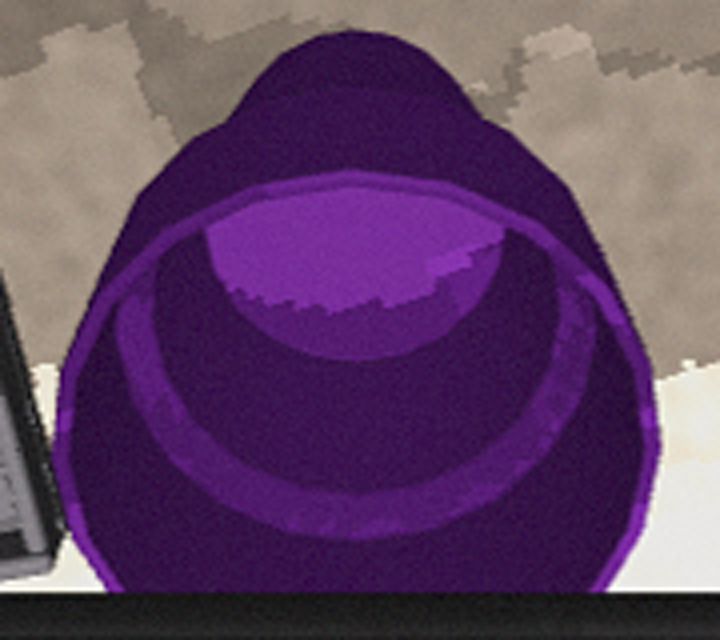

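The rim in the wrist view spans x=245–394 with its top at y=273. It is centred between the jaws, but about 4 mm further along +x than the TCP. I'll nudge over and grip.

Call:
step_arm:
  grip: [-1,-1,0.3,0.3,0.3,0.3,0.3,0.3,0.3]
  offset:
    - [0.15,-0.05,0]
    - [0,0,0]
    - [0,0,0]
    - [0,0,0]
    - [0,0,0]
    - [0,0,0]
    - [0,0,0]
    - [0,0,0]
    - [0,0,0]
  dr:
    - [0,0,0]
    - [0,0,0]
    - [0,0,0]
    - [0,0,0]
    - [0,0,0]
    - [0,0,0]
    - [0,0,0]
    - [0,0,0]
    - [0,0,0]
  grip_force: 12

```text
t: 3.85
tool_pos: [0.532, 0.2041, 0.094]
ee_rot: [0.173, 0.985, 0.0, 0.0]
force: [-0.2, -0.7, 1.9]
gripper_width: 0.0602
```

Call:
step_arm:
  grip: [0.3,0.3,0.3,0.3,0.3,0.3,0.3,0.3,0.3]
  offset:
    - [0,0,0.3]
    - [0,0,0.6]
    - [0,0,0.8]
    - [0,0,0.8]
    - [0,0,0.8]
    - [0,0,0.8]
    - [0,0,0.6]
    - [0,0,0.3]
    - [0,0,0]
  dr:
    - [0,0,0]
    - [0,0,0]
    - [0,0,0]
    - [0,0,0]
    - [0,0,0]
    - [0,0,0]
    - [0,0,0]
    - [0,0,0]
    - [0,0,0]

```text
t: 4.75
tool_pos: [0.5326, 0.2043, 0.2207]
ee_rot: [0.173, 0.985, 0.001, 0.001]
force: [0.5, -0.7, -0.1]
gripper_width: 0.0602
```

Run:
```python
from h import *
s=bot.observe();print(s['t'],s['tool_pos'],s['force'])
for n in('wrist','side'):
  cm=imaging.camera_model(n);im=imaging.capture(n)
  o=im[:,:,::-1].copy();cv2.polylines(o,[proj(cm,ring((.498,.0615),.031,.096)).round().astype(np.int32)],True,(0,255,255),1)
  cv2.imwrite(f'pics/{n}3.png',o)
```

```text
4.75 [0.53261413 0.20430479 0.22069749] [ 0.52248984 -0.69734893 -0.13500847]
```

View pics/wrist3.png

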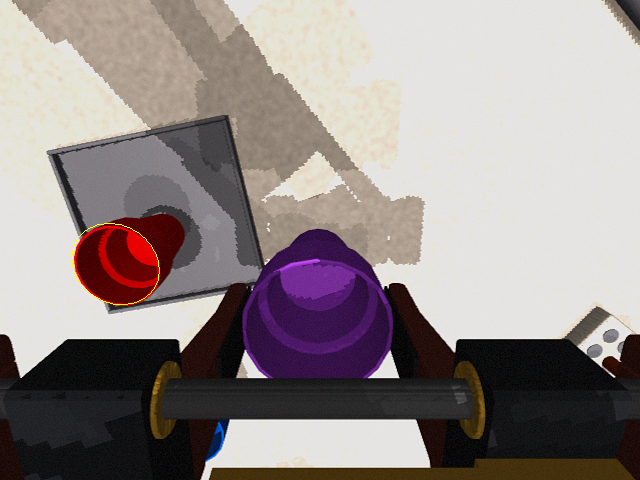

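View pics/side3.png

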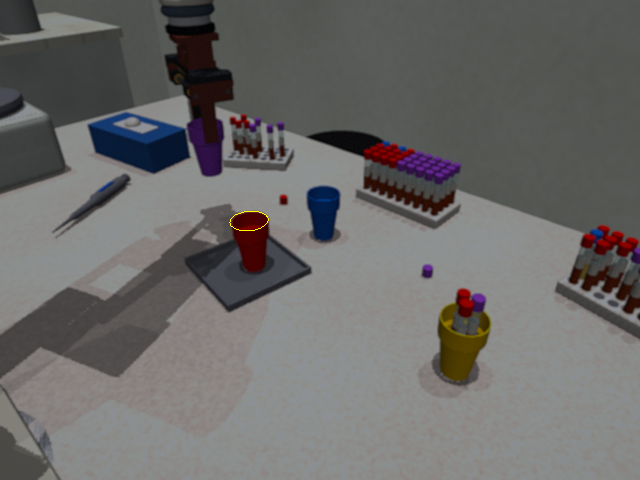

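Run:
```python
from h import *
cm=imaging.camera_model('wrist')
pts=[(243,322),(393,322),(318,259),(263,280),(373,279)]
for z in(.214,.219,.224):print(z,rimfit(cm,pts,z))
W=cv2.imread('pics/wrist3.png')
o=cv2.resize(W[200:390,60:400],None,fx=2.3,fy=2.3,interpolation=2);cv2.imwrite('pics/w3z.png',o)
```

```text
0.214 (array([0.5323767 , 0.20323166]), array([ 0.00578577, -0.12486038, -0.17379029,  0.03718122,  0.22385913]))
0.219 (array([0.53108058, 0.20369103]), array([-0.88309407, -1.0123149 ,  0.18323896, -0.01285166,  0.17744616]))
0.224 (array([0.52982876, 0.20413407]), array([-1.6902933 , -1.81724894,  0.58748394,  0.00577019,  0.19944246]))
```

View pics/w3z.png

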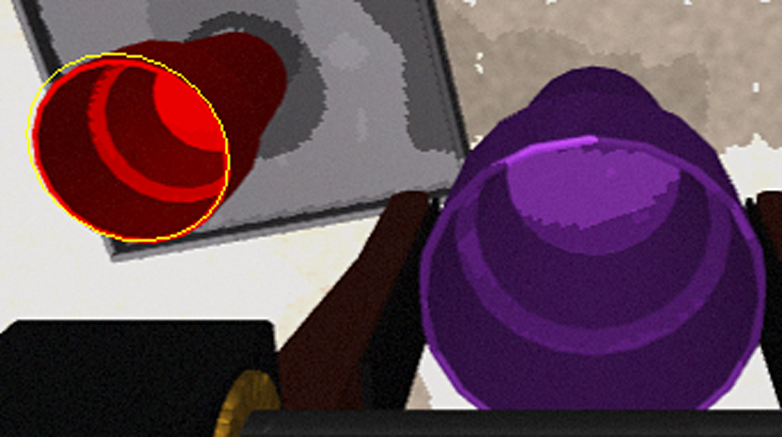

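Relative to the wrist camera, the grasped purple is at about (0.5315, 0.2035) and red at (0.499, 0.062), so the shift is (-32.5, -141.5) mm.

Call:
step_arm:
  grip: [0.3,0.3,0.3,0.3,0.3,0.3,0.3,0.3,0.3,0.3]
  offset:
    - [-0.08,-0.35,0]
    - [-0.16,-0.7,0]
    - [-0.16,-0.7,0]
    - [-0.16,-0.7,0]
    - [-0.16,-0.7,0]
    - [-0.16,-0.7,0]
    - [-0.16,-0.7,0]
    - [-0.16,-0.7,0]
    - [-0.1,-0.41,0]
    - [0,0,0]
  dr:
    - [0,0,0]
    - [0,0,0]
    - [0,0,0]
    - [0,0,0]
    - [0,0,0]
    - [0,0,0]
    - [0,0,0]
    - [0,0,0]
    - [0,0,0]
    - [0,0,0]

```text
t: 5.85
tool_pos: [0.4989, 0.0609, 0.2189]
ee_rot: [0.174, 0.985, -0.0, -0.0]
force: [-0.0, -0.2, -0.9]
gripper_width: 0.0602
```

Run:
```python
from h import *
s=bot.observe();print(s['t'],s['tool_pos'],s['force'])
P=[]
for n in('wrist','side'):
  im=imaging.capture(n)
  o=im[:,:,::-1].copy()
  P.append(o)
a=cv2.resize(P[0][190:390,200:440],(480,400),interpolation=2)
b=cv2.resize(P[1][100:300,180:330],(300,400),interpolation=2)
cv2.imwrite('pics/c4.png',np.hstack([a,b]))
```

```text
5.85 [0.49885948 0.060877   0.21891806] [-0.02416689 -0.16627843 -0.89985723]
```

View pics/c4.png

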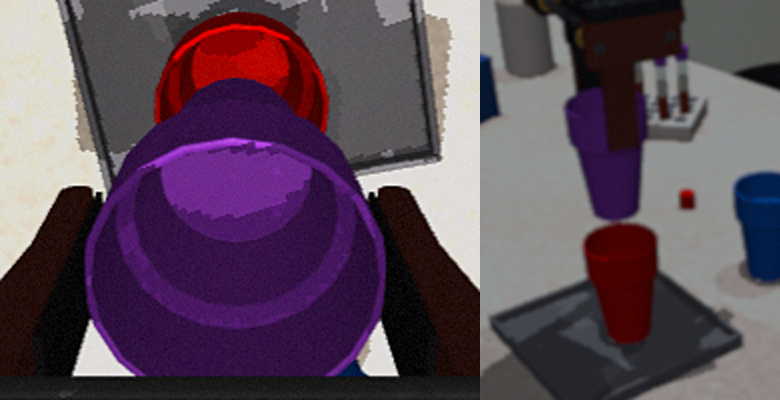

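Run:
```python
from h import *
P=[]
s=bot.observe();
for n,b in(('side',(200,110,90,170)),('top',(240,210,90,100))):
  cm=imaging.camera_model(n);im=imaging.capture(n);x,y,w,h=b;k=4 if n=='top' else 3.5
  o=cv2.resize(im[y:y+h,x:x+w,::-1],None,fx=k,fy=k,interpolation=2).copy()
  for c,z,col in(((.4985,.0618),.126,(0,255,0)),((.4985,.0618),.004,(0,255,255))):
    cv2.polylines(o,[((outline(cm,c,z)[:,0]-[x,y]+.5)*k).round().astype(np.int32)],True,col,1)
    for r,zz in ((.031,.092),(.019,0)):cv2.polylines(o,[((proj(cm,ring(c,r,z+zz))-[x,y]+.5)*k).round().astype(np.int32)],True,col,1)
  P.append(o)
h=max(p.shape[0] for p in P);P=[cv2.copyMakeBorder(p,0,h-p.shape[0],0,0,0) for p in P]
cv2.imwrite('pics/c5.png',np.hstack(P))
```

```text
(no output)
```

View pics/c5.png

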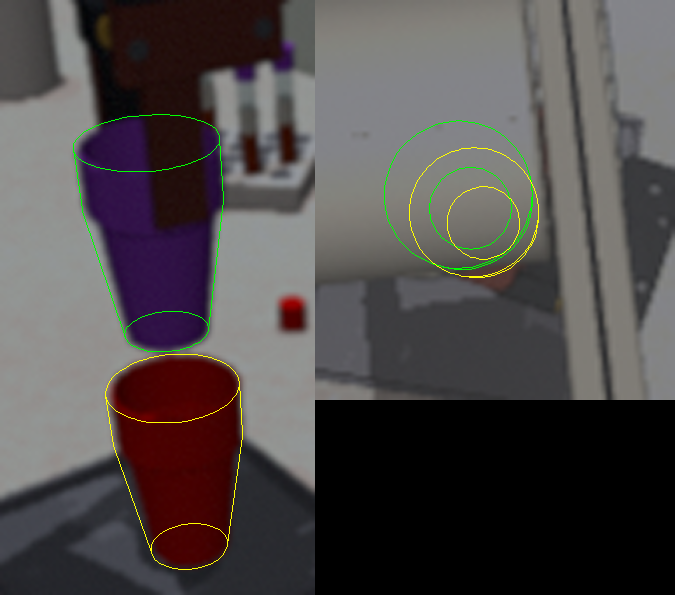

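Perspective-corrected outlines agree: purple and red are coaxial to about 1–2 mm. I'll descend, slowly at the end.

Call:
step_arm:
  grip: [0.3,0.3,0.3,0.3,0.3,0.3,0.3,0.3,0.3]
  offset:
    - [0.02,0,-0.3]
    - [0,0,-0.4]
    - [0,0,-0.4]
    - [0,0,-0.4]
    - [0,0,-0.4]
    - [0,0,-0.4]
    - [0,0,-0.4]
    - [0,0,-0.3]
    - [0,0,0]
  dr:
    - [0,0,0]
    - [0,0,0]
    - [0,0,0]
    - [0,0,0]
    - [0,0,0]
    - [0,0,0]
    - [0,0,0]
    - [0,0,0]
    - [0,0,0]

```text
t: 6.95
tool_pos: [0.4993, 0.0625, 0.1428]
ee_rot: [0.173, 0.985, -0.0, -0.001]
force: [0.4, -1.3, -0.0]
gripper_width: 0.0602
```

Run:
```python
from h import *
s=bot.observe();print(s['t'],s['tool_pos'],s['force'])
P=[imaging.capture(n)[:,:,::-1] for n in('wrist','side')]
a=cv2.resize(P[0][190:390,200:440],(480,400),interpolation=2)
b=cv2.resize(P[1][140:290,180:293],(300,400),interpolation=2)
cv2.imwrite('pics/c6.png',np.hstack([a,b]))
```

```text
6.95 [0.49934105 0.06246895 0.14276067] [ 0.43272905 -1.26005233 -0.01757035]
```

View pics/c6.png

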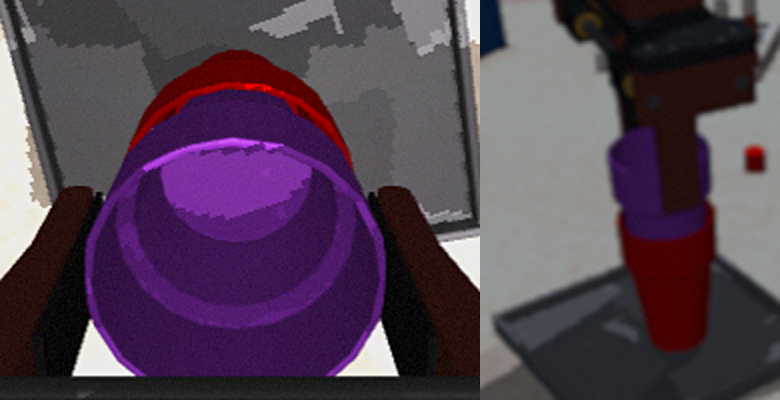

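Call:
step_arm:
  grip: [0.3,0.3,0.3,0.3,0.3]
  offset:
    - [0,0,-0.14]
    - [0,0,-0.14]
    - [0,0,-0.12]
    - [0,0,-0.08]
    - [0,0,0]
  dr:
    - [0,0,0]
    - [0,0,0]
    - [0,0,0]
    - [0,0,0]
    - [0,0,0]

```text
t: 7.55
tool_pos: [0.4998, 0.0625, 0.1316]
ee_rot: [0.173, 0.985, -0.0, -0.0]
force: [-0.1, -0.7, -0.1]
gripper_width: 0.0602
```

Call:
step_arm:
  grip: [0.3,0.3,0.3]
  offset:
    - [0,0,-0.05]
    - [0,0,-0.05]
    - [0,0,0]
  dr:
    - [0,0,0]
    - [0,0,0]
    - [0,0,0]

```text
t: 7.85
tool_pos: [0.5004, 0.0626, 0.1298]
ee_rot: [0.173, 0.985, 0.0, 0.0]
force: [0.3, 0.9, 3.7]
gripper_width: 0.06
```

Contact at the expected height. I'll release and look before lifting away.

Call:
step_arm:
  grip: [-0.6,-0.7,-0.8,-0.8,-0.8]
  offset:
    - [0,0,0]
    - [0,0,0]
    - [0,0,0]
    - [0,0,0]
    - [0,0,0]
  dr:
    - [0,0,0]
    - [0,0,0]
    - [0,0,0]
    - [0,0,0]
    - [0,0,0]

```text
t: 8.35
tool_pos: [0.4999, 0.0626, 0.1294]
ee_rot: [0.173, 0.985, -0.0, -0.0]
force: [-0.8, -0.3, 0.1]
gripper_width: 0.0791
```

Run:
```python
from h import *
s=bot.observe();print(s['t'],s['tool_pos'],s['force'])
P=[imaging.capture(n)[:,:,::-1] for n in('wrist','side')]
a=cv2.resize(P[0][190:390,200:440],(480,400),interpolation=2)
b=cv2.resize(P[1][140:290,180:293],(300,400),interpolation=2)
cv2.imwrite('pics/c7.png',np.hstack([a,b]))
```

```text
8.35 [0.4999194  0.06256841 0.12935565] [-0.80253298 -0.25979344  0.135217  ]
```

View pics/c7.png

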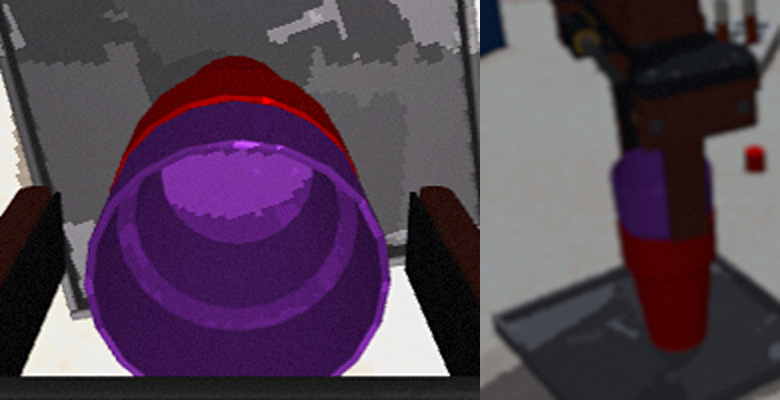

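The purple collar stands clear just above the red rim and is released. I'll lift off and go above blue.

Call:
step_arm:
  grip: [-1,-1,-1,-1,-1,-1,-1]
  offset:
    - [0,0,0.3]
    - [0,0,0.7]
    - [0,0,0.9]
    - [0,0,0.9]
    - [0,0,0.9]
    - [0,0,0.7]
    - [0,0,0.3]
  dr:
    - [0,0,0]
    - [0,0,0]
    - [0,0,0]
    - [0,0,0]
    - [0,0,0]
    - [0,0,0]
    - [0,0,0]

```text
t: 9.15
tool_pos: [0.5008, 0.0627, 0.2491]
ee_rot: [0.173, 0.985, 0.0, 0.002]
force: [1.1, -0.6, -0.0]
gripper_width: 0.0878
```

Call:
step_arm:
  grip: [-1,-1,-1,-1,-1,-1,-1,-1,-1,-1]
  offset:
    - [0.4,-0.05,0]
    - [0.75,-0.1,0]
    - [0.75,-0.1,0]
    - [0.75,-0.1,0]
    - [0.75,-0.1,0]
    - [0.75,-0.1,0]
    - [0.75,-0.1,0]
    - [0.75,-0.1,0]
    - [0.5,-0.05,0]
    - [0,0,0]
  dr:
    - [0,0,0]
    - [0,0,0]
    - [0,0,0]
    - [0,0,0]
    - [0,0,0]
    - [0,0,0]
    - [0,0,0]
    - [0,0,0]
    - [0,0,0]
    - [0,0,0]

```text
t: 10.15
tool_pos: [0.6548, 0.0423, 0.2456]
ee_rot: [0.173, 0.985, -0.0, -0.0]
force: [-0.6, -0.4, 0.5]
gripper_width: 0.088
```

Run:
```python
from h import *
s=bot.observe();print(s['t'],s['tool_pos'],s['force'])
P=[]
for n,b,k in(('wrist',(220,160,190,140),2.6),('side',(190,150,150,140),2)):
  cm=imaging.camera_model(n);im=imaging.capture(n)
  x,y,w,h=b
  o=cv2.resize(im[y:y+h,x:x+w,::-1],None,fx=k,fy=k,interpolation=2)
  for c,z,col in(((.654,.0423),0,(0,255,0)),((.499,.0625),.036,(0,255,255)),((.499,.0625),.004,(0,255,255))):
    cv2.polylines(o,[((proj(cm,ring(c,.031,z+.092))-[x,y]+.5)*k).round().astype(np.int32)],True,col,1)
  P.append(o)
h=max(p.shape[0] for p in P);P=[cv2.copyMakeBorder(p,0,h-p.shape[0],0,0,0) for p in P]
cv2.imwrite('pics/c8.png',np.hstack(P))
```

```text
10.15 [0.65483408 0.04229718 0.24562643] [-0.58517015 -0.43315574  0.50932408]
```

View pics/c8.png

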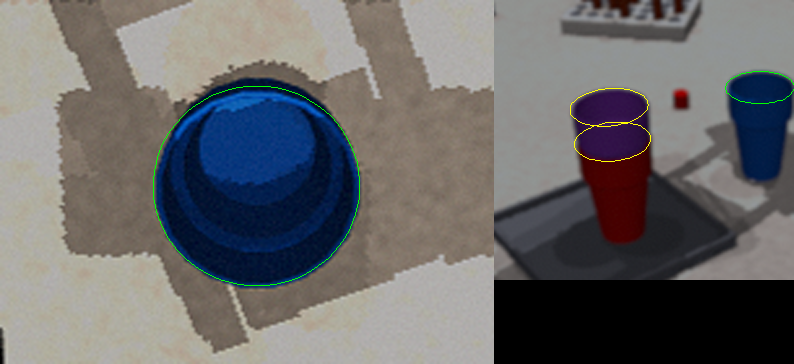

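The purple rim matches the nested overlay in the side view, and blue's rim matches (0.654, 0.0423) in the wrist view. I'll descend and grip blue.

Call:
step_arm:
  grip: [-1,-1,-1,-1,-1,-1,-1,-1,-1,-1]
  offset:
    - [0,0,-0.4]
    - [0,0,-0.8]
    - [0,0,-0.8]
    - [0,0,-0.8]
    - [0,0,-0.8]
    - [0,0,-0.8]
    - [0,0,-0.8]
    - [0,0,-0.6]
    - [0,0,-0.32]
    - [0,0,0]
  dr:
    - [0,0,0]
    - [0,0,0]
    - [0,0,0]
    - [0,0,0]
    - [0,0,0]
    - [0,0,0]
    - [0,0,0]
    - [0,0,0]
    - [0,0,0]
    - [0,0,0]

```text
t: 11.25
tool_pos: [0.6528, 0.0426, 0.0928]
ee_rot: [0.173, 0.985, -0.0, -0.001]
force: [0.9, -0.2, 0.5]
gripper_width: 0.088
```

Run:
```python
from h import *
s=bot.observe();print(s['t'],s['tool_pos'],s['force'])
im=imaging.capture('wrist')
cv2.imwrite('pics/w9.png',cv2.resize(im[190:390,200:440,::-1],None,fx=3,fy=3,interpolation=2))
```

```text
11.25 [0.6527873  0.04261351 0.09275039] [ 0.9218913  -0.2336929   0.45642664]
```

View pics/w9.png

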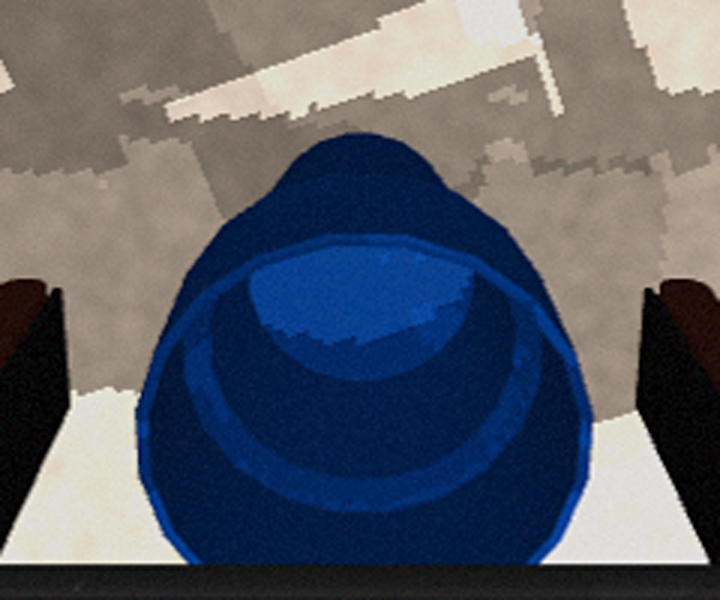

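Blue is centred in the jaws. Its rim top at y≈268 shows it about 2.5 mm further along +x than purple sat in its grasp (y≈260), so I'll nudge and close.

Call:
step_arm:
  grip: [-1,-1,0.3,0.3,0.3,0.3,0.3,0.3,0.3]
  offset:
    - [0.1,-0.03,0]
    - [0,0,0]
    - [0,0,0]
    - [0,0,0]
    - [0,0,0]
    - [0,0,0]
    - [0,0,0]
    - [0,0,0]
    - [0,0,0]
  dr:
    - [0,0,0]
    - [0,0,0]
    - [0,0,0]
    - [0,0,0]
    - [0,0,0]
    - [0,0,0]
    - [0,0,0]
    - [0,0,0]
    - [0,0,0]
  grip_force: 12

```text
t: 12.2
tool_pos: [0.6564, 0.0419, 0.094]
ee_rot: [0.173, 0.985, 0.0, 0.0]
force: [-0.6, 0.5, 1.3]
gripper_width: 0.062
```

Call:
step_arm:
  grip: [0.3,0.3,0.3,0.3,0.3,0.3,0.3,0.3,0.3]
  offset:
    - [0,0,0.3]
    - [0,0,0.8]
    - [0,0,0.9]
    - [0,0,0.9]
    - [0,0,0.9]
    - [0,0,0.9]
    - [0,0,0.9]
    - [0,0,0.4]
    - [0,0,0]
  dr:
    - [0,0,0]
    - [0,0,0]
    - [0,0,0]
    - [0,0,0]
    - [0,0,0]
    - [0,0,0]
    - [0,0,0]
    - [0,0,0]
    - [0,0,0]

```text
t: 13.1
tool_pos: [0.6569, 0.0418, 0.2456]
ee_rot: [0.173, 0.985, 0.0, 0.001]
force: [-0.2, 0.1, -1.8]
gripper_width: 0.0615
```

Run:
```python
from h import *
s=bot.observe();print(s['t'],s['tool_pos'],s['force'])
P=[imaging.capture(n)[:,:,::-1] for n in('wrist','side')]
a=cv2.resize(P[0][190:390,200:440],(480,400),interpolation=2)
b=cv2.resize(P[1][100:290,200:343],(300,400),interpolation=2)
cv2.imwrite('pics/c10.png',np.hstack([a,b]))
```

```text
13.1 [0.65692434 0.04181008 0.24559683] [-0.17984473  0.137494   -1.82981737]
```

View pics/c10.png

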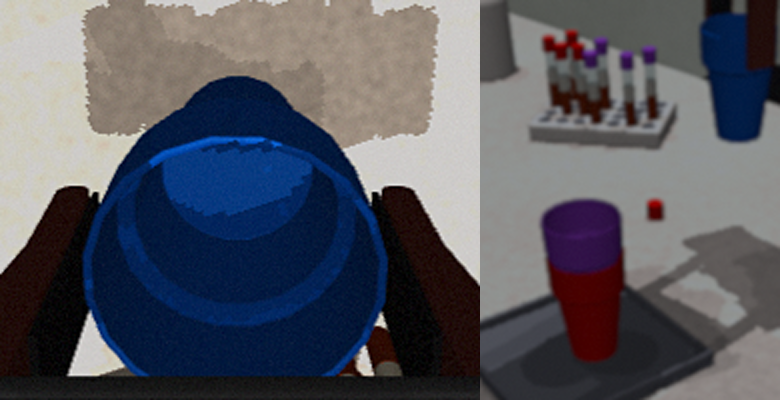

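Blue is held like purple was (rim top y≈259). I'll return exactly over the stack.

Call:
step_arm:
  grip: [0.3,0.3,0.3,0.3,0.3,0.3,0.3,0.3,0.3,0.3]
  offset:
    - [-0.4,0.05,0]
    - [-0.75,0.1,0]
    - [-0.75,0.1,0]
    - [-0.75,0.1,0]
    - [-0.75,0.1,0]
    - [-0.75,0.1,0]
    - [-0.75,0.1,0]
    - [-0.75,0.1,0]
    - [-0.6,0.08,0]
    - [0,0,0]
  dr:
    - [0,0,0]
    - [0,0,0]
    - [0,0,0]
    - [0,0,0]
    - [0,0,0]
    - [0,0,0]
    - [0,0,0]
    - [0,0,0]
    - [0,0,0]
    - [0,0,0]

```text
t: 14.2
tool_pos: [0.4971, 0.0627, 0.2428]
ee_rot: [0.173, 0.985, -0.0, -0.002]
force: [-0.2, -0.5, -0.8]
gripper_width: 0.0621
```

Run:
```python
from h import *
s=bot.observe();print(s['t'],s['tool_pos'],s['force'])
P=[]
for n,b,k in(('wrist',(200,190,240,200),2),('side',(190,90,110,200),2.5)):
  cm=imaging.camera_model(n);im=imaging.capture(n)
  x,y,w,h=b
  o=cv2.resize(im[y:y+h,x:x+w,::-1],None,fx=k,fy=k,interpolation=2)
  for c,z,col in(((.499,.0625),.153,(0,255,0)),((.499,.0625),.036,(0,255,255))):
   for r,zz in ((.031,.092),(.019,0)):
    if n=='side':cv2.polylines(o,[((proj(cm,ring(c,r,z+zz))-[x,y]+.5)*k).round().astype(np.int32)],True,col,1)
  P.append(o)
h=max(p.shape[0] for p in P);P=[cv2.copyMakeBorder(p,0,h-p.shape[0],0,0,0) for p in P]
cv2.imwrite('pics/c11.png',np.hstack(P))
```

```text
14.2 [0.49708662 0.06266516 0.24281172] [-0.23310707 -0.51455319 -0.75097203]
```

View pics/c11.png

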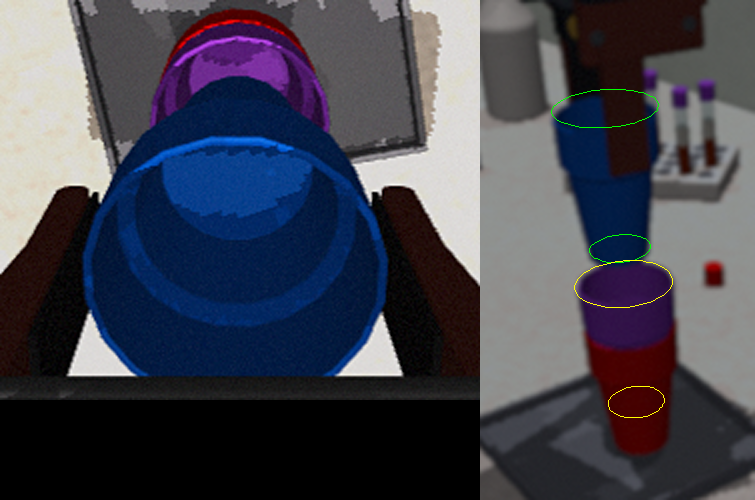

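Aligned to about 1–2 mm. Now descending.

Call:
step_arm:
  grip: [0.3,0.3,0.3,0.3,0.3,0.3,0.3,0.3,0.3]
  offset:
    - [0.04,0,-0.3]
    - [0,0,-0.4]
    - [0,0,-0.4]
    - [0,0,-0.4]
    - [0,0,-0.4]
    - [0,0,-0.4]
    - [0,0,-0.3]
    - [0,0,-0.2]
    - [0,0,0]
  dr:
    - [0,0,0]
    - [0,0,0]
    - [0,0,0]
    - [0,0,0]
    - [0,0,0]
    - [0,0,0]
    - [0,0,0]
    - [0,0,0]
    - [0,0,0]

```text
t: 15.2
tool_pos: [0.5006, 0.0626, 0.1732]
ee_rot: [0.173, 0.985, -0.0, -0.001]
force: [-0.0, 0.2, -0.4]
gripper_width: 0.0618
```

Call:
step_arm:
  grip: [0.3,0.3,0.3,0.3,0.3]
  offset:
    - [0,0,-0.14]
    - [0,0,-0.12]
    - [0,0,-0.1]
    - [0,0,-0.06]
    - [0,0,0]
  dr:
    - [0,0,0]
    - [0,0,0]
    - [0,0,0]
    - [0,0,0]
    - [0,0,0]

```text
t: 15.7
tool_pos: [0.5009, 0.0626, 0.1633]
ee_rot: [0.173, 0.985, -0.0, -0.0]
force: [0.6, 0.1, -0.2]
gripper_width: 0.062
```

Call:
step_arm:
  grip: [0.3,0.3,0.3]
  offset:
    - [0,0,-0.05]
    - [0,0,-0.04]
    - [0,0,0]
  dr:
    - [0,0,0]
    - [0,0,0]
    - [0,0,0]

```text
t: 16.0
tool_pos: [0.5017, 0.0626, 0.1618]
ee_rot: [0.173, 0.985, 0.0, 0.001]
force: [-1.5, -1.1, 3.9]
gripper_width: 0.062
```

Contact at the expected height again. I'll release, lift off and check.

Call:
step_arm:
  grip: [-0.6,-0.7,-0.8,-0.8,-0.8]
  offset:
    - [0,0,0]
    - [0,0,0]
    - [0,0,0]
    - [0,0,0]
    - [0,0,0]
  dr:
    - [0,0,0]
    - [0,0,0]
    - [0,0,0]
    - [0,0,0]
    - [0,0,0]

```text
t: 16.5
tool_pos: [0.5009, 0.0626, 0.1611]
ee_rot: [0.173, 0.985, -0.0, -0.0]
force: [0.8, -0.1, 0.4]
gripper_width: 0.0791
```

Call:
step_arm:
  grip: [-1,-1,-1,-1,-1,-1,-1,-1]
  offset:
    - [0,0,0.3]
    - [0,0,0.7]
    - [0,0,0.9]
    - [0,0,0.9]
    - [0,0,0.9]
    - [0,0,0.7]
    - [0,0,0.3]
    - [0,0,0]
  dr:
    - [0,0,0]
    - [0,0,0]
    - [0,0,0]
    - [0,0,0]
    - [0,0,0]
    - [0,0,0]
    - [0,0,0]
    - [0,0,0]

```text
t: 17.3
tool_pos: [0.5015, 0.0626, 0.2798]
ee_rot: [0.173, 0.985, 0.0, 0.001]
force: [0.2, 0.4, -0.5]
gripper_width: 0.0878
```

Run:
```python
from h import *
s=bot.observe();print(s['t'],s['tool_pos'],s['force'])
P=[]
for n,b,k in(('wrist',(140,150,300,230),1.5),('side',(190,110,110,180),2.7)):
  cm=imaging.camera_model(n);im=imaging.capture(n)
  if n=='side':cv2.imwrite('pics/side12.png',im[:,:,::-1])
  x,y,w,h=b
  o=cv2.resize(im[y:y+h,x:x+w,::-1],None,fx=k,fy=k,interpolation=2)
  for z,col in((.068,(0,255,0)),(.036,(0,255,255)),(.004,(255,255,255))):
    if n=='side':cv2.polylines(o,[((proj(cm,ring((.499,.0625),.031,z+.092))-[x,y]+.5)*k).round().astype(np.int32)],True,col,1)
  P.append(o)
h=max(p.shape[0] for p in P);P=[cv2.copyMakeBorder(p,0,h-p.shape[0],0,0,0) for p in P]
cv2.imwrite('pics/c12.png',np.hstack(P))
```

```text
17.3 [0.50149778 0.06263411 0.27984171] [ 0.21000056  0.4398408  -0.48513256]
```

View pics/c12.png

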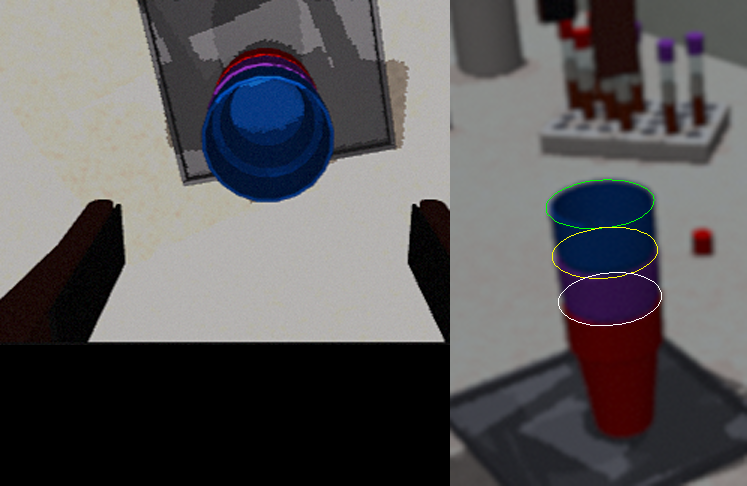

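View pics/side12.png

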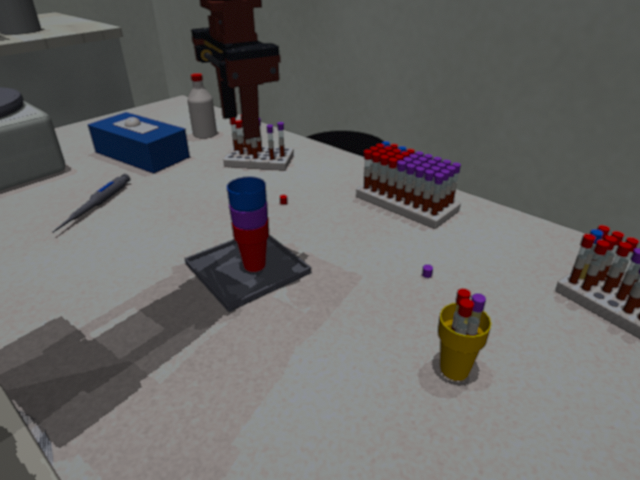

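The rims sit on the predicted nested heights, with equal bands at about (248,180–230) px. The stack is upright, yellow is untouched and the gripper is clear.

```bash
python3 -c "
from bench import job_done
print(job_done())"
```

```text
the job is handed in; nothing more can be done
None
```

I stacked the cups and handed the job in after about 17.4 s. The purple cup is down inside the red one on the tray, and the blue cup is down inside the purple one. `job_done()` returned no verdict, so I can't confirm the official result.

- **Seating:** Both placements met the cup below at the expected height, with about 4 N of contact force. I then released each cup and lifted the gripper away.
- **Final pictures:** All three rims match the predicted nested heights (32 mm steps) to about a pixel. The stack stands upright where the red cup stood, the yellow cup looks unmoved and the gripper is clear.
- **Disagreements:** The cameras differed by 2–4 mm on where the purple cup stood, so I nudged the gripper using the wrist view before gripping. The blue cup also needed a nudge of about 2.5 mm. No check failed.

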